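Clamp the patched chair slat in the bench hold-down

ROBOT

A 7-joint arm with a two-finger parallel gripper is mounted at the origin on the work surface. World frame = base frame: x ahead of the robot, y to its left, z up, the work surface at z = 0. Lengths are in m, angles in rad, forces in N, time in s.
With the tool pointing down it reaches from about 0.4 to 0.85 m from the base axis. Payload 4.5 kg.
Tool frame: the origin (TCP) lies on the centre line of the jaws, within the pads' length; the fingertips stand 11 mm ahead of it and the grasp point (between the pads) lies 8 mm behind it; z points along the fingers, y is the line along which they close (so a half turn about z gives the same grasp; the last joint's range is limited). The gripper opens to 88 mm and grips with 3 to 60 N. Pads are 18 mm wide; open, the fingers measure 123 mm over their backs; the gripper's body (75 mm by 187 mm) begins 45 mm behind the grasp point.
Start: joints at [1.317, 0.689, -0.195, 1.565, 0.157, 0.902, -0.215], TCP at [0.177, -0.599, 0.25] pointing down, gripper open.
Joint ranges: [-3.01, 3.01], [-0.46, 2.08], [-1.47, 1.51], [0.13, 2.56], [-1, 4.14], [0.04, 2.09], [-2.66, 2.66]. Speed limits (rad/s): [2.57, 2.57, 3.14, 3.14, 3.14, 3.14, 3.14].

INTERFACE

Orientations are given as a unit quaternion [x, y, z, w].
In Python, from plant import * gives the robot as it stands. The module is installed in compiled form; this text tells all that it offers.
- The arm moves only by the tool send_rows, never from a script. Its argument "motion" is a list of rows, each an object of numbers: "x", "y", "z": the shift along the tool's x, y, z in cm; "rx", "ry", "rz": the turn, a rotation vector about the tool's x, y, z in rad; "jaw": the finger opening in cm, from 0 to 8.81. In form: [{"x": .., "y": .., "z": .., "rx": .., "ry": .., "rz": .., "jaw": ..}, ...]. A call has exactly 5 rows; each row shifts and turns the commanded pose from where the row before left it, along the tool's axes as they then stand; what a row does not reach is not made up. A row lasts 1/10 s, in which the tool goes at most 50 mm and 8.59 degrees, less where a joint would pass 70% of its speed; a pose out of reach is approached as far as the arm can. A call is refused whole if a number of a shift passes 5 or a number of a turn 0.15, either way. A call with a gripper value outside its range is refused whole. The fingers move at their own pace and stop on an object; "grip_force" is the grip in N (left out, the last holds). Time passes only in rows, so rows that do not move let the fingers close, or fill a call up. It gives the time, the measured TCP pose, the force, the opening and the grip force at its end, in the units of the state.
- get_state(): the state, without advancing time (a new reading comes with each control period).
- snapshot(name): name is "scene" or "side" or "wrist"; returns a dict with "img" (400x640x3 uint8, red, green, blue), "vertical_fov" (degrees; the focal length in pixels is half the picture's height over the tangent of half this angle, whatever the lens; pixels are square), "cx", "cy" (the principal point, pixels), "D" ([k1, k2, p1, p2, k3] as OpenCV has them; the pictures are not rectified), "extrinsics" (4x4, takes a point from camera to world coordinates). Camera axes: x right, y up, looking along -z (the intrinsics and any distortion apply to the point x, -y, -z); pixel columns grow to the right and rows downward; lengths in m; the calibration is good to about 2 mm. A picture is of the moment at which its call begins. There is no depth.
- finish_job(): hands the job in; it is judged then, once.
The state is a dict: "clock": time; "q": joint angles; "qd": joint speeds; "joint_torque": joint torques, N m; "tool_pos": TCP position; "eef_rot": TCP orientation; "contact_force": force on the tool from outside, world axes, zero at the start; "moment": the same for the moment, N m; "opening": opening from 0.0 (shut) to 1.0 (fully open); "finger_force": force on a finger pad.
Only numpy, scipy, OpenCV 4.12 (cv2) and the standard library are available. Lean on these libraries where they do the work, as an engineer would, in place of code of your own. Each camera call takes 0.05 s, during which the arm holds its last target. There are 200 camera calls.

TASK

Lay the chair slat across the bed of the hold-down clamp, patch upwards, pushed home along the fence with the patch centred under the rubber foot. Then turn the black knob clockwise, going down with it, until you feel the foot touch, and on about another eighth of a turn, so that the slat is held firmly but the fresh patch is not crushed. Let go, and leave everything else on the bench where it is.

Things in the scene. Friction and masses are not known exactly. Their poses are not given: they have to be found in the camera images.
- clamp: dark blue-grey cast bench hold-down, fixed. Origin at bench height under the screw's vertical axis; x points from the open front to the column, z up. Bed: flat top 16 mm above the bench, 120 mm wide in y, x = -70 to +115 mm. Column x = +74 to +110 mm. Arm 30 mm wide in y, 84 to 108 mm up, from column to boss (36 mm wide, 78 to 116 mm up, on the axis). Open at front and sides
- fence (a point): middle of the foot of the fence's front face, on the bed, 23.5 mm behind the screw's axis (clamp x = +23.5 mm). The fence is a steel bar, 14 mm high above the bed, 120 mm long along the clamp's y; the slat's long edge goes against it
- stem: the clamp's steel screw stem, 16 mm thick, with its knob, cup and rubber foot; it moves down without turning as the knob is turned. Origin on the screw's axis, at bench height when the knob joint is 0, 2.39 mm lower per rad. The foot (30 mm wide rubber) is cushioned: its face is pushed up into the 34 mm wide steel cup by about 1 mm per 40 N, at most 4 mm
- knob (a joint): turn of the knob, rad: 0 fully raised, growing clockwise seen from above (to 10), 15 mm down per full turn; 0.4 to 1.0 at the start. About 0.3 N m of friction, plus 2.4 N mm for each N of the foot's pressure; stays where left (at rest friction holds some twist: compare torques after like moves). The cup's locknut setting is not measured: at 0 the foot's face is 42 to 49.5 mm above the bench: feel for the touch
- knob_grip (a point): point on the screw's axis at the middle of the black knob (round, 42 to 44 mm wide with shallow flutes, 28 mm high, a white mark on top); 155 mm above the bench with the knob joint at 0, and it sinks with the stem
- slat: dark brown flat chair slat, 280 x 45 x 18 mm, about 0.16 kg, lying flat. Origin under its centre, long axis y, z up
- patch (a point): centre of the pale wooden diamond (34 mm corner to corner) let into the middle of the slat's upper face, 18 mm above its underside
- plane: red-sided iron hand plane, 240 x 58 x 90 mm, origin under its centre, x along its sole (leave alone)
- glue: white glue bottle with blue cap, 60 mm wide, 170 mm tall, origin under its centre (leave alone)
- tin1: ochre varnish tin, 96 mm wide, 98 mm tall, origin under its centre (leave alone)
- tin2: brown varnish tin, 96 mm wide, 98 mm tall, origin under its centre (leave alone)
- brush: flat paint brush lying down, about 200 x 52 x 16 mm, origin under its middle, x towards the bristles (leave alone)
- sander: cork sanding block, 110 x 65 x 23 mm, origin under its centre (leave alone)
- mallet: wooden mallet lying down, head 100 x 58 mm, handle 190 mm along its -x, origin under the head (leave alone)
There are look-alikes about, which are no part of the job. What is shaped like the clamp but green is not meant.

How it is judged:
On the way, in this order (a step that is already met when the one before it is completed fails the run):
1. the slat lies on the bed along the fence, patch under the foot, not yet pressed (x of patch in the frame of clamp between -0.0045 and 0.0045 m and y of patch in the frame of clamp between -0.01 and 0.01 m and z of patch in the frame of clamp between 0.029 and 0.037 m and angle between the y axis of slat and the y axis of clamp, either way round below 0.07 rad and angle between slat's own z axis and vertical below 0.06 rad and contact force between stem and slat below 2 N), for 0.2 s.
2. the foot presses on the slat (x of patch in the frame of clamp between -0.0045 and 0.0045 m and y of patch in the frame of clamp between -0.01 and 0.01 m and z of patch in the frame of clamp between 0.029 and 0.037 m and angle between the y axis of slat and the y axis of clamp, either way round below 0.07 rad and angle between slat's own z axis and vertical below 0.06 rad and contact force between stem and slat above 8 N), for 0.1 s.
At the end, for the whole second after the job is handed in: the slat lies flat on the clamp's bed (patch's height above the bench 29 to 37 mm, tilt under 0.06 rad), along the fence within 0.07 rad and home on it (patch within 4.5 mm of the screw's axis across the slat and 10 mm along it), pressed by the foot with 55 to 105 N, at rest (x of patch in the frame of clamp between -0.0045 and 0.0045 m and y of patch in the frame of clamp between -0.01 and 0.01 m and z of patch in the frame of clamp between 0.029 and 0.037 m and angle between the y axis of slat and the y axis of clamp, either way round below 0.07 rad and angle between slat's own z axis and vertical below 0.06 rad and contact force between stem and slat between 55 and 105 N and linear speed of slat below 0.01 m/s); the robot touches nothing.
It fails at once if the foot pressed on the slat with more than 130 N (contact force between stem and slat above 130 N).
It fails at once if a bystander (tool, tin, bottle, brush or block) was moved over 20 mm (distance of any of plane, glue, tin1, tin2, brush, sander, mallet from where it was at the start of the episode above 0.02 m).
It also fails if it takes over 72 s, if anything falls off the work surface, if the arm or the gripper's body presses on something with over 40 N, if the wrist force passes 120 N, or if a joint passes its speed limit or range.

## Working session

There is one attempt and no reset: what is moved stays moved. The work goes in short steps, Python scripts to look and compute and a tool call to move; the robot and the scene stay as the last step left them, time stands still between calls to the robot, and variables do not carry over. Pictures are saved under pics/ and viewed, at most 10 in all, crops included, and the job is handed in when it is done.

Besides the shell and the picture viewer there is one more tool, called after "Call:" by a JSON object that holds its "api" and its "payload". send_rows: Moves the arm, as the interface text tells. Its arguments: {"type":"object","properties":{"motion":{"type":"array"},"grip_force":{"type":"number"}},"required":["motion"]}

```bash
mkdir -p pics
cat > h.py <<'E'
from plant import *
import numpy as np, cv2
from scipy.spatial.transform import Rotation as R
def snap(n,f=None):
    s=snapshot(n)
    if f: cv2.imwrite(f'pics/{f}.png',s['img'][:,:,::-1])
    return s
def K(s):
    f=200/np.tan(np.radians(s['vertical_fov'])/2)
    return np.array([[f,0,s['cx']],[0,f,s['cy']],[0,0,1.]])
def ray(s,uv):
    p=cv2.undistortPoints(np.array(uv,float).reshape(-1,1,2),K(s),np.array(s['D'],float)).reshape(-1,2)
    d=np.c_[p[:,0],-p[:,1],-np.ones(len(p))]
    E=np.array(s['extrinsics']); return E[:3,3],d@E[:3,:3].T
def onz(s,uv,z):
    o,d=ray(s,uv); return o+d*((z-o[2])/d[:,2])[:,None]
def proj(s,P):
    E=np.array(s['extrinsics']); c=(np.array(P,float).reshape(-1,3)-E[:3,3])@E[:3,:3]
    c=c*[1,-1,-1]
    return cv2.projectPoints(c,np.zeros(3),np.zeros(3),K(s),np.array(s['D'],float))[0].reshape(-1,2)
E
python3 - <<'E'
from h import *
a=snap('scene','a');b=snap('side','b');c=snap('wrist')
for s in(a,b,c):print(np.round(s['extrinsics'],3).tolist(),s['vertical_fov'],s['D'])
cv2.imwrite('pics/ab.png',np.vstack([cv2.resize(x['img'],(800*480//800*1,300)) for x in (a,b)])[:,:,::-1])
st=get_state();print(st)
E
```

```text
[[0.248, -0.813, 0.527, 1.288], [0.969, 0.214, -0.126, -0.168], [-0.01, 0.542, 0.841, 1.322], [0.0, 0.0, 0.0, 1.0]] 54.457082514322536 [-0.04440222  0.          0.          0.          0.        ]
[[-0.993, 0.084, -0.083, 0.401], [-0.117, -0.589, 0.8, 1.007], [0.019, 0.804, 0.594, 0.883], [0.0, 0.0, 0.0, 1.0]] 54.73026200746614 [-0.06435722  0.          0.          0.          0.        ]
[[0.283, 0.908, 0.309, 0.258], [-0.959, 0.268, 0.089, -0.575], [-0.002, -0.322, 0.947, 0.384], [0.0, 0.0, 0.0, 1.0]] 62.03402586287921 [-0.04929009  0.          0.          0.          0.        ]
{'clock': 0.15, 'q': array([ 1.31677095,  0.68981317, -0.19454356,  1.56606202,  0.15729311,
        0.90250045, -0.21509298]), 'qd': array([ 0.00123511, -0.001532  , -0.00080141, -0.00340369, -0.0002838 ,
       -0.00081029, -0.00064541]), 'joint_torque': array([-9.87769090e-04, -5.27856660e+01, -1.26822073e+00, -1.53587008e+01,
       -5.24132070e-02,  3.84525920e-03,  1.14412917e-04]), 'tool_pos': array([ 0.17726726, -0.59886485,  0.24909252]), 'eef_rot': array([ 9.89656790e-01,  1.43453658e-01, -1.40979306e-04, -6.82326198e-04]), 'contact_force': array([-0.18644225,  0.20420879,  0.24220048]), 'moment': array([-0.02488241,  0.04200037, -0.00350564]), 'finger_force': 0.0, 'opening': 1.0032381825880385}
```

View pics/a.png

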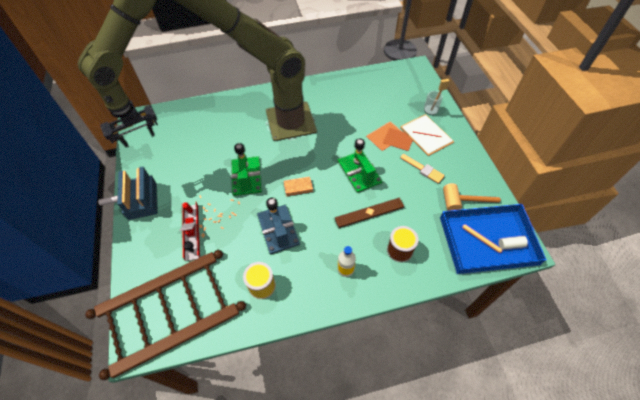

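View pics/b.png

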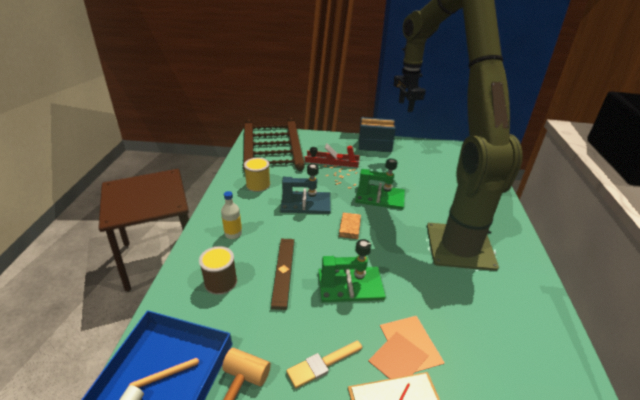

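The scene view shows the blue clamp with its knob at (272,204), the slat centred at (370,212) and tins at (260,280) and (403,243). The side view has the knob at (313,171), the column away from the robot, and the patch at (284,269).

```bash
cat > m.py <<'E'
from h import *
def meas(verbose=True):
    a=snap('scene');b=snap('side')
    out={}
    for n,s,kc,sl in(('a',a,(272,203),(370,212)),('b',b,(313,171),(284,270))):
        im=s['img'];hsv=cv2.cvtColor(im,cv2.COLOR_RGB2HSV)
        # blue-grey clamp
        x0,y0=kc
        k=(im.max(2)<75).astype(np.uint8); k[:, :x0-14]=0;k[:,x0+14:]=0;k[:y0-12]=0;k[y0+9:]=0
        m=cv2.moments(k,True); uv=[m['m10']/m['m00'],m['m01']/m['m00']]
        br=((hsv[...,0]<15)|(hsv[...,0]>170))&(hsv[...,2]<130)&(hsv[...,1]>80); br=br.astype(np.uint8)
        t=np.zeros_like(br);t[sl[1]-45:sl[1]+45,sl[0]-45:sl[0]+45]=1;br*=t
        cs=max(cv2.findContours(br,0,2)[0],key=cv2.contourArea)
        rect=cv2.minAreaRect(onz(s,cs.reshape(-1,2),.018)[:,:2].astype(np.float32)*1000)
        pt=(hsv[...,2]>170)&(hsv[...,0]>5)&(hsv[...,0]<25)&(hsv[...,1]>60);pt=(pt*t).astype(np.uint8)
        pt[:sl[1]-8]=0;pt[sl[1]+9:]=0
        mm=cv2.moments(pt,True);pu=[mm['m10']/mm['m00'],mm['m01']/mm['m00']]
        print(n,'knob',uv,m['m00'],'slat',rect,'patch',pu,mm['m00'],onz(s,[pu],.018))
        out[n]=(s,uv)
        o,d=ray(s,[uv]);out[n+'r']=(o,d[0]/np.linalg.norm(d[0]))
    (o1,d1),(o2,d2)=out['ar'],out['br']
    A=np.c_[d1,-d2];t=np.linalg.lstsq(A,o2-o1,rcond=None)[0]
    print('knob3d',o1+t[0]*d1,o2+t[1]*d2)
    return a,b
a,b=meas()
ca=cv2.resize(a['img'][180:270,220:330],None,fx=4,fy=4,interpolation=2)
cb=cv2.resize(b['img'][150:240,260:350],None,fx=4,fy=4,interpolation=2)
cv2.imwrite('pics/c.png',np.hstack([ca,cb])[:,:,::-1])
E
python3 m.py
```

```text
a knob [272.40983606557376, 206.39344262295083] 61.0 slat ((575.3184204101562, 195.58192443847656), (43.48664093017578, 273.5909729003906), 4.785953521728516) patch [369.52272727272725, 210.88636363636363] 44.0 [[0.57022866 0.19788756 0.018     ]]
b knob [309.26153846153846, 169.64615384615385] 130.0 slat ((575.4920654296875, 128.24404907226562), (35.42007064819336, 119.78357696533203), 5.2374091148376465) patch [283.33962264150944, 268.64150943396226] 53.0 [[0.56931389 0.1981556  0.018     ]]
knob3d [ 0.53768841 -0.16682986  0.15001512] [ 0.53694713 -0.16721105  0.15048921]
```

View pics/c.png

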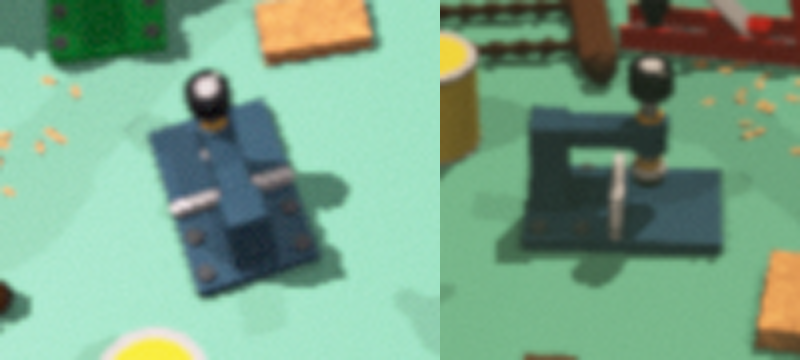

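The enlarged crops show the knob centred at (272.2,204.2) in the scene view and (312.7,170) in the side view. The bed corners and the pale fence bar are also clear.

Run:
```python
from h import *
a=snap('scene');b=snap('side')
C=lambda x,y:(220+x/4,180+y/4)
D=lambda x,y:(260+(x-440)/4,150+y/4)
o1,d1=ray(a,[C(209,97)]);o2,d2=ray(b,[D(651,80)]);d1=d1[0];d2=d2[0]
t=np.linalg.lstsq(np.c_[d1,-d2],o2-o1,rcond=None)[0];print('knob',o1+t[0]*d1,o2+t[1]*d2)
for z in(.150,.153):print(onz(a,[C(209,97)],z),onz(b,[D(651,80)],z))
P=onz(a,[C(150,131),C(265,99),C(320,254),C(201,290)],.016);print('bed',P)
for i in range(4):
    v=P[(i+1)%4]-P[i];print(np.linalg.norm(v),np.degrees(np.arctan2(v[1],v[0])))
F=onz(a,[C(172,210),C(292,172)],.03);v=F[1]-F[0];print('fence',F,np.linalg.norm(v),np.degrees(np.arctan2(v[1],v[0])))
ctr=P.mean(0);print('ctr',ctr)
print('sander',onz(a,[C(256,12),C(367,0),C(375,45),C(272,62),(285,183),(312,179),(313,190),(287,194)],.023))
for n,u,z in(('glue',(347,250),.17),('tin1',(260,275),.098),('tin2',(404,238),.098),('greenknob',(360,145),.16),('plane',(190,207),.05),('plane2',(190,257),.05)):print(n,onz(a,[u],z))
```

```text
knob [ 0.52743042 -0.16573856  0.1480945 ] [ 0.5243483  -0.16730486  0.15008793]
[[ 0.52866504 -0.16574288  0.15      ]] [[ 0.52436308 -0.16744585  0.15      ]]
[[ 0.53060881 -0.16574967  0.153     ]] [[ 0.52385897 -0.16263576  0.153     ]]
bed [[ 0.46593391 -0.2287778   0.016     ]
 [ 0.45829376 -0.11197129  0.016     ]
 [ 0.63861947 -0.09660352  0.016     ]
 [ 0.64694052 -0.21094041  0.016     ]]
0.11705610625058945 93.74230309388227
0.18097936239987455 4.871110397159254
0.114639281058332 -85.83754520627433
0.18188339056088482 -174.3719281505129
fence [[ 0.56571923 -0.22210614  0.03      ]
 [ 0.55421633 -0.10415306  0.03      ]] 0.11851264072587894 95.56992731181896
ctr [ 0.55244692 -0.16207325  0.016     ]
sander [[ 0.35733121 -0.10010416  0.023     ]
 [ 0.37164938  0.01338612  0.023     ]
 [ 0.42793631  0.00806124  0.023     ]
 [ 0.42161957 -0.09668856  0.023     ]
 [ 0.35837794 -0.09613656  0.023     ]
 [ 0.36698889  0.01557365  0.023     ]
 [ 0.42124573  0.00657947  0.023     ]
 [ 0.41351678 -0.09911469  0.023     ]]
glue [[0.77680457 0.03786277 0.17      ]]
tin1 [[ 0.75988635 -0.25646752  0.098     ]]
tin2 [[0.75129748 0.25805536 0.098     ]]
greenknob [[0.35267547 0.2163633  0.16      ]]
plane [[ 0.39499954 -0.47785532  0.05      ]]
plane2 [[ 0.6089901  -0.49299166  0.05      ]]
```

Call:
{"api": "send_rows", "payload": {"motion": [{"x":3.467,"y":-2.09,"jaw":8.8},{"x":3.467,"y":-2.09},{"x":3.467,"y":-2.09},{"x":3.467,"y":-2.09},{"x":3.467,"y":-2.09}]}}

```text
schema error: expected keys x, y, z, rx, ry, rz, jaw
```

Call:
{"api": "send_rows", "payload": {"motion": [{"x":3.467,"y":-2.09},{"x":3.467,"y":-2.09},{"x":3.467,"y":-2.09},{"x":3.467,"y":-2.09},{"x":3.467,"y":-2.09}]}}

```text
schema error: expected keys x, y, z, rx, ry, rz, jaw
```

Call:
{"api": "send_rows", "payload": {"motion": [{"rz":-0.137},{"rz":-0.137},{"rz":-0.137},{"rz":-0.137},{"rz":-0.137}]}}

```text
schema error: expected keys x, y, z, rx, ry, rz, jaw
```

Call:
{"api": "send_rows", "payload": {"motion": [{"rz":-0.137},{"rz":-0.137},{"rz":-0.137},{"rz":-0.137},{"rz":-0.137}]}}

```text
schema error: expected keys x, y, z, rx, ry, rz, jaw
```

All keys are required in every row.

Call:
{"api": "send_rows", "payload": {"motion": [{"x":3.467,"y":-2.09,"z":0,"rx":0,"ry":0,"rz":0,"jaw":8.8},{"x":3.467,"y":-2.09,"z":0,"rx":0,"ry":0,"rz":0,"jaw":8.8},{"x":3.467,"y":-2.09,"z":0,"rx":0,"ry":0,"rz":0,"jaw":8.8},{"x":3.467,"y":-2.09,"z":0,"rx":0,"ry":0,"rz":0,"jaw":8.8},{"x":3.467,"y":-2.09,"z":0,"rx":0,"ry":0,"rz":0,"jaw":8.8}]}}

```text
clock: 0.85
tool_pos: [0.3149, -0.4487, 0.2499]
eef_rot: [0.99, 0.143, 0.0, 0.0]
contact_force: [0.6, -0.3, -0.3]
opening: 0.993
finger_force: 0.0
```

Call:
{"api": "send_rows", "payload": {"motion": [{"x":3.467,"y":-2.09,"z":0,"rx":0,"ry":0,"rz":0,"jaw":8.8},{"x":3.467,"y":-2.09,"z":0,"rx":0,"ry":0,"rz":0,"jaw":8.8},{"x":3.467,"y":-2.09,"z":0,"rx":0,"ry":0,"rz":0,"jaw":8.8},{"x":3.467,"y":-2.09,"z":0,"rx":0,"ry":0,"rz":0,"jaw":8.8},{"x":3.467,"y":-2.09,"z":0,"rx":0,"ry":0,"rz":0,"jaw":8.8}]}}

```text
clock: 1.35
tool_pos: [0.4516, -0.2992, 0.2499]
eef_rot: [0.99, 0.143, 0.0, 0.0]
contact_force: [1.4, -1.0, -0.2]
opening: 1.0
finger_force: 0.0
```

Call:
{"api": "send_rows", "payload": {"motion": [{"x":0,"y":0,"z":0,"rx":0,"ry":0,"rz":-0.137,"jaw":8.8},{"x":0,"y":0,"z":0,"rx":0,"ry":0,"rz":-0.137,"jaw":8.8},{"x":0,"y":0,"z":0,"rx":0,"ry":0,"rz":-0.137,"jaw":8.8},{"x":0,"y":0,"z":0,"rx":0,"ry":0,"rz":-0.137,"jaw":8.8},{"x":0,"y":0,"z":0,"rx":0,"ry":0,"rz":-0.137,"jaw":8.8}]}}

```text
clock: 1.85
tool_pos: [0.4506, -0.3005, 0.2498]
eef_rot: [0.883, 0.47, -0.0, 0.0]
contact_force: [0.1, -0.9, -0.6]
opening: 0.999
finger_force: 0.0
```

Call:
{"api": "send_rows", "payload": {"motion": [{"x":0,"y":0,"z":0,"rx":0,"ry":0,"rz":-0.137,"jaw":8.8},{"x":0,"y":0,"z":0,"rx":0,"ry":0,"rz":-0.137,"jaw":8.8},{"x":0,"y":0,"z":0,"rx":0,"ry":0,"rz":-0.137,"jaw":8.8},{"x":0,"y":0,"z":0,"rx":0,"ry":0,"rz":-0.137,"jaw":8.8},{"x":0,"y":0,"z":0,"rx":0,"ry":0,"rz":-0.137,"jaw":8.8}]}}

```text
clock: 2.35
tool_pos: [0.4505, -0.3006, 0.2498]
eef_rot: [0.674, 0.739, -0.0, 0.0]
contact_force: [0.5, 0.5, 0.3]
opening: 0.998
finger_force: 0.0
```

Call:
{"api": "send_rows", "payload": {"motion": [{"x":3.857,"y":1.073,"z":0,"rx":0,"ry":0,"rz":0,"jaw":8.8},{"x":3.857,"y":1.073,"z":0,"rx":0,"ry":0,"rz":0,"jaw":8.8},{"x":3.857,"y":1.073,"z":0,"rx":0,"ry":0,"rz":0,"jaw":8.8},{"x":3.857,"y":1.073,"z":0,"rx":0,"ry":0,"rz":0,"jaw":8.8},{"x":3.857,"y":1.073,"z":0,"rx":0,"ry":0,"rz":0,"jaw":8.8}]}}

```text
clock: 2.85
tool_pos: [0.4874, -0.1024, 0.2499]
eef_rot: [0.676, 0.737, 0.0, 0.0]
contact_force: [0.3, 0.1, 0.6]
opening: 0.999
finger_force: 0.0
```

Call:
{"api": "send_rows", "payload": {"motion": [{"x":3.857,"y":1.073,"z":0,"rx":0,"ry":0,"rz":0,"jaw":8.8},{"x":3.857,"y":1.073,"z":0,"rx":0,"ry":0,"rz":0,"jaw":8.8},{"x":3.857,"y":1.073,"z":0,"rx":0,"ry":0,"rz":0,"jaw":8.8},{"x":3.857,"y":1.073,"z":0,"rx":0,"ry":0,"rz":0,"jaw":8.8},{"x":3.857,"y":1.073,"z":0,"rx":0,"ry":0,"rz":0,"jaw":8.8}]}}

```text
clock: 3.35
tool_pos: [0.5241, 0.0946, 0.2498]
eef_rot: [0.676, 0.737, 0.0, 0.0]
contact_force: [0.2, -0.2, 0.2]
opening: 0.998
finger_force: 0.0
```

Call:
{"api": "send_rows", "payload": {"motion": [{"x":3.857,"y":1.073,"z":0,"rx":0,"ry":0,"rz":0,"jaw":8.8},{"x":3.857,"y":1.073,"z":0,"rx":0,"ry":0,"rz":0,"jaw":8.8},{"x":3.857,"y":1.073,"z":0,"rx":0,"ry":0,"rz":0,"jaw":8.8},{"x":3.857,"y":1.073,"z":0,"rx":0,"ry":0,"rz":0,"jaw":8.8},{"x":3.857,"y":1.073,"z":0,"rx":0,"ry":0,"rz":0,"jaw":8.8}]}}

```text
clock: 3.85
tool_pos: [0.5608, 0.2913, 0.2497]
eef_rot: [0.676, 0.737, -0.0, 0.0]
contact_force: [0.5, -0.3, 0.5]
opening: 1.001
finger_force: 0.0
```

Call:
{"api": "send_rows", "payload": {"motion": [{"x":0,"y":0,"z":2,"rx":0,"ry":0,"rz":0,"jaw":8.8},{"x":0,"y":0,"z":2,"rx":0,"ry":0,"rz":0,"jaw":8.8},{"x":0,"y":0,"z":2,"rx":0,"ry":0,"rz":0,"jaw":8.8},{"x":0,"y":0,"z":0,"rx":0,"ry":0,"rz":0,"jaw":8.8},{"x":0,"y":0,"z":0,"rx":0,"ry":0,"rz":0,"jaw":8.8}]}}

```text
clock: 4.35
tool_pos: [0.5607, 0.2899, 0.1899]
eef_rot: [0.676, 0.737, -0.0, -0.0]
contact_force: [0.5, -0.0, -0.3]
opening: 1.001
finger_force: 0.0
```

Run:
```python
from h import *
s=snap('wrist','w1');st=get_state();print(st['q'],st['tool_pos'],proj(s,[[.570,.198,.018],[.562,.29,.018]]))
im=s['img'];hsv=cv2.cvtColor(im,cv2.COLOR_RGB2HSV)
br=(((hsv[...,0]<15)|(hsv[...,0]>170))&(hsv[...,2]<130)&(hsv[...,1]>80)).astype(np.uint8)
for c in sorted(cv2.findContours(br,0,2)[0],key=cv2.contourArea)[-3:]:
    print(cv2.contourArea(c),cv2.minAreaRect(onz(s,c.reshape(-1,2),.018)[:,:2].astype(np.float32)*1000))
```

```text
[-0.30401408  0.79630913 -0.45673913  1.59419302  0.43228463  0.85169362
 -0.84281562] [0.56107497 0.29021414 0.19060193] [[319.74467152 262.18285608]
 [319.78223639 176.83676847]]
658.0 ((270.6930236816406, 359.0340270996094), (39.535133361816406, 28.048490524291992), 22.565000534057617)
4634.5 ((747.12744140625, 259.1968994140625), (113.33438873291016, 91.79777526855469), 60.552734375)
7976.5 ((567.8753662109375, 228.83154296875), (42.7459602355957, 215.282958984375), 4.717985153198242)
```

View pics/w1.png

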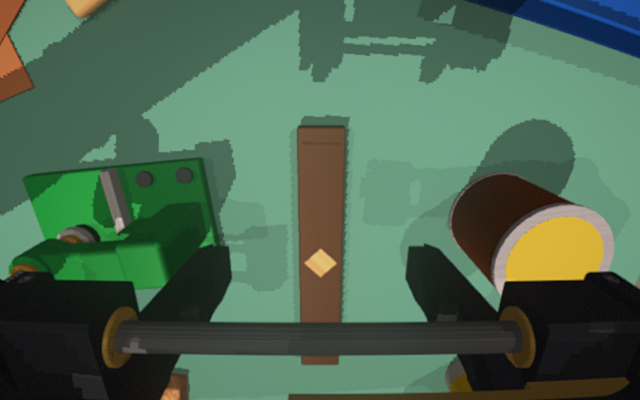

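The wrist view shows the patch at (320,263), within 1 px of the prediction, and the jaws straddling the slat symmetrically. I'll descend and grip.

Call:
{"api": "send_rows", "payload": {"motion": [{"x":0,"y":0.05,"z":3,"rx":0,"ry":0,"rz":0,"jaw":8.8},{"x":0,"y":0,"z":3,"rx":0,"ry":0,"rz":0,"jaw":8.8},{"x":0,"y":0,"z":3,"rx":0,"ry":0,"rz":0,"jaw":8.8},{"x":0,"y":0,"z":3,"rx":0,"ry":0,"rz":0,"jaw":8.0},{"x":0,"y":0,"z":2,"rx":0,"ry":0,"rz":0,"jaw":8}]}}

```text
clock: 4.9
tool_pos: [0.5615, 0.2899, 0.0492]
eef_rot: [0.676, 0.737, 0.0, 0.0]
contact_force: [-0.1, -0.2, -0.3]
opening: 0.906
finger_force: 0.0
```

Call:
{"api": "send_rows", "payload": {"motion": [{"x":0,"y":0,"z":1.5,"rx":0,"ry":0,"rz":0,"jaw":7},{"x":0,"y":0,"z":1,"rx":0,"ry":0,"rz":0,"jaw":6},{"x":0,"y":0,"z":1,"rx":0,"ry":0,"rz":0,"jaw":6},{"x":0,"y":0,"z":0.1,"rx":0,"ry":0,"rz":0,"jaw":4},{"x":0,"y":0,"z":0,"rx":0,"ry":0,"rz":0,"jaw":4}], "grip_force": 50}}

```text
clock: 5.4
tool_pos: [0.5615, 0.2901, 0.0141]
eef_rot: [0.676, 0.737, 0.0, 0.0]
contact_force: [0.2, -0.1, 0.7]
opening: 0.523
finger_force: 0.2
```

Call:
{"api": "send_rows", "payload": {"motion": [{"x":0,"y":0,"z":0,"rx":0,"ry":0,"rz":0,"jaw":3},{"x":0,"y":0,"z":0,"rx":0,"ry":0,"rz":0,"jaw":3},{"x":0,"y":0,"z":0,"rx":0,"ry":0,"rz":0,"jaw":3},{"x":0,"y":0,"z":0,"rx":0,"ry":0,"rz":0,"jaw":3},{"x":0,"y":0,"z":0,"rx":0,"ry":0,"rz":0,"jaw":3}], "grip_force": 55}}

```text
clock: 5.9
tool_pos: [0.5614, 0.2901, 0.0142]
eef_rot: [0.676, 0.737, 0.0, 0.0]
contact_force: [0.6, -0.4, 2.9]
opening: 0.504
finger_force: 55.0
```

Call:
{"api": "send_rows", "payload": {"motion": [{"x":0,"y":0,"z":-1,"rx":0,"ry":0,"rz":0,"jaw":3},{"x":0,"y":0,"z":-2.5,"rx":0,"ry":0,"rz":0,"jaw":3},{"x":0,"y":0,"z":-3,"rx":0,"ry":0,"rz":0,"jaw":3},{"x":0,"y":0,"z":-3,"rx":0,"ry":0,"rz":0,"jaw":3},{"x":0,"y":0,"z":-3,"rx":0,"ry":0,"rz":0,"jaw":3}]}}

```text
clock: 6.4
tool_pos: [0.5607, 0.2896, 0.1401]
eef_rot: [0.676, 0.737, -0.0, -0.0]
contact_force: [-0.5, 0.5, -0.6]
opening: 0.505
finger_force: 55.0
```

Call:
{"api": "send_rows", "payload": {"motion": [{"x":0,"y":0,"z":-3,"rx":0,"ry":0,"rz":0,"jaw":3},{"x":0,"y":0,"z":-2.5,"rx":0,"ry":0,"rz":0,"jaw":3},{"x":0,"y":0,"z":-0.6,"rx":0,"ry":0,"rz":0,"jaw":3},{"x":-1.49,"y":-0.5,"z":0,"rx":0,"ry":0,"rz":0,"jaw":3},{"x":-2.99,"y":-1.014,"z":0,"rx":0,"ry":0,"rz":0,"jaw":3}]}}

```text
clock: 6.9
tool_pos: [0.5491, 0.2463, 0.1994]
eef_rot: [0.674, 0.738, 0.001, -0.001]
contact_force: [0.5, 0.0, -1.9]
opening: 0.51
finger_force: 55.0
```

Call:
{"api": "send_rows", "payload": {"motion": [{"x":-2.99,"y":-1.014,"z":0,"rx":0,"ry":0,"rz":0,"jaw":3},{"x":-2.99,"y":-1.014,"z":0,"rx":0,"ry":0,"rz":0,"jaw":3},{"x":-2.99,"y":-1.014,"z":0,"rx":0,"ry":0,"rz":0,"jaw":3},{"x":-2.99,"y":-1.014,"z":0,"rx":0,"ry":0,"rz":0,"jaw":3},{"x":-2.99,"y":-1.014,"z":0,"rx":0,"ry":0,"rz":0,"jaw":3}]}}

```text
clock: 7.4
tool_pos: [0.5112, 0.0891, 0.1989]
eef_rot: [0.676, 0.737, -0.001, -0.001]
contact_force: [0.7, 0.7, -1.4]
opening: 0.51
finger_force: 55.0
```

Call:
{"api": "send_rows", "payload": {"motion": [{"x":-2.99,"y":-1.014,"z":0,"rx":0,"ry":0,"rz":0,"jaw":3},{"x":-2.99,"y":-1.014,"z":0,"rx":0,"ry":0,"rz":0,"jaw":3},{"x":-2.99,"y":-1.014,"z":0,"rx":0,"ry":0,"rz":0,"jaw":3},{"x":-2.99,"y":-1.014,"z":0,"rx":0,"ry":0,"rz":0,"jaw":3},{"x":-2.99,"y":-1.014,"z":0,"rx":0,"ry":0,"rz":0,"jaw":3}]}}

```text
clock: 7.9
tool_pos: [0.4736, -0.064, 0.199]
eef_rot: [0.676, 0.737, -0.001, -0.001]
contact_force: [1.1, 0.0, -1.4]
opening: 0.504
finger_force: 55.0
```

Call:
{"api": "send_rows", "payload": {"motion": [{"x":-1.49,"y":-0.5,"z":0,"rx":0,"ry":0,"rz":0,"jaw":3},{"x":0,"y":0,"z":2,"rx":0,"ry":0,"rz":0,"jaw":3},{"x":0,"y":0,"z":2,"rx":0,"ry":0,"rz":0,"jaw":3},{"x":0,"y":0,"z":1,"rx":0,"ry":0,"rz":0,"jaw":3},{"x":0,"y":0,"z":0,"rx":0,"ry":0,"rz":0,"jaw":3}]}}

```text
clock: 8.4
tool_pos: [0.4699, -0.0778, 0.1483]
eef_rot: [0.675, 0.737, -0.001, -0.001]
contact_force: [-0.4, -0.5, -1.5]
opening: 0.506
finger_force: 55.0
```

Run:
```python
from h import *
s=snap('wrist');b=snap('side');a=snap('scene');st=get_state();print(st['q'],st['tool_pos'])
ca=cv2.resize(a['img'][150:250,210:350],None,fx=2.8,fy=2.8,interpolation=2)
cb=cv2.resize(b['img'][120:220,240:380],None,fx=2.8,fy=2.8,interpolation=2)
w=s['img'][150:,:]
w=cv2.resize(w,(784,306))
cv2.imwrite('pics/d.png',np.vstack([np.hstack([ca,cb]),w])[:,:,::-1])
```

```text
[ 0.32818502  0.69773423 -0.41873361  2.08707977  0.60700669  0.4756199
 -0.46594867] [ 0.47149677 -0.07771972  0.1501062 ]
```

View pics/d.png

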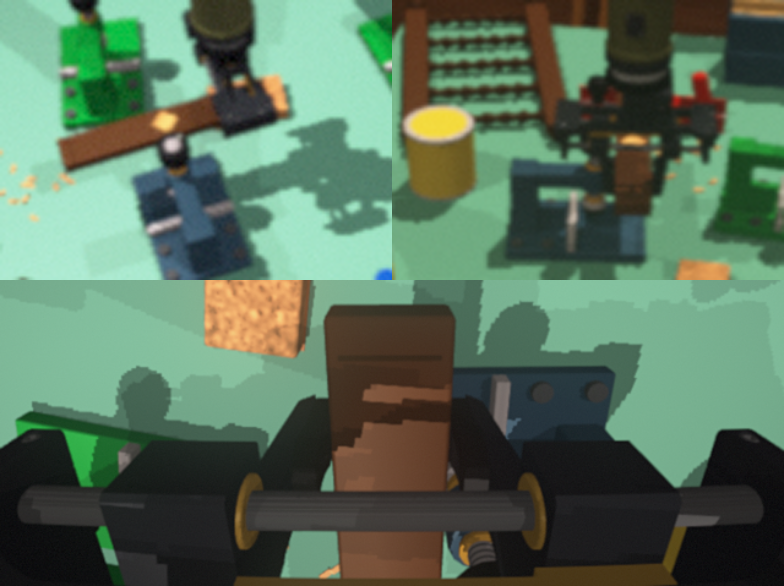

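The slat is held level in front of the knob, with its patch at about (268,194) in the full scene frame. It is clear to lower it over the front of the bed.

Call:
{"api": "send_rows", "payload": {"motion": [{"x":0,"y":0,"z":2.5,"rx":0,"ry":0,"rz":0,"jaw":3},{"x":0,"y":0,"z":2.5,"rx":0,"ry":0,"rz":0,"jaw":3},{"x":0,"y":0,"z":2.5,"rx":0,"ry":0,"rz":0,"jaw":3},{"x":0,"y":0,"z":2,"rx":0,"ry":0,"rz":0,"jaw":3},{"x":0,"y":0,"z":1,"rx":0,"ry":0,"rz":0,"jaw":3}]}}

```text
clock: 9.05
tool_pos: [0.4716, -0.0776, 0.044]
eef_rot: [0.675, 0.737, 0.0, 0.0]
contact_force: [-1.2, 0.1, -1.5]
opening: 0.502
finger_force: 55.0
```

Call:
{"api": "send_rows", "payload": {"motion": [{"x":0,"y":0,"z":0.6,"rx":0,"ry":0,"rz":0,"jaw":3},{"x":0,"y":0,"z":0.5,"rx":0,"ry":0,"rz":0,"jaw":3},{"x":0,"y":0,"z":0.2,"rx":0,"ry":0,"rz":0,"jaw":3},{"x":0,"y":0,"z":0,"rx":0,"ry":0,"rz":0,"jaw":3},{"x":0,"y":0,"z":0,"rx":0,"ry":0,"rz":0,"jaw":3}]}}

```text
clock: 9.55
tool_pos: [0.4715, -0.0781, 0.0322]
eef_rot: [0.676, 0.737, 0.0, 0.0]
contact_force: [-1.3, 0.1, -2.0]
opening: 0.502
finger_force: 55.0
```

Run:
```python
from h import *
s=snap('wrist');b=snap('side');a=snap('scene');st=get_state();print(st['contact_force'],st['moment'],st['tool_pos'],st['eef_rot'])
print('pred fence face on bed/knob in wrist',proj(s,[[.5236,-.1025,.016],[.5574,-.0996,.030]]))
ca=cv2.resize(a['img'][150:250,210:350],None,fx=2.8,fy=2.8,interpolation=2)
cb=cv2.resize(b['img'][130:230,250:390],None,fx=2.8,fy=2.8,interpolation=2)
w=s['img'][150:,:]
w=cv2.resize(w,(784,306))
cv2.imwrite('pics/e.png',np.vstack([np.hstack([ca,cb]),w])[:,:,::-1])
```

```text
[ 0.17979463 -0.05560711 -2.27650121] [ 0.14197743 -0.1049293   0.00407953] [ 0.47140097 -0.07811664  0.0320633 ] [6.75762821e-01 7.37119047e-01 2.24668807e-04 2.63604068e-04]
pred fence face on bed/knob in wrist [[409.93172208 303.6183379 ]
 [482.76279801 319.68978707]]
```

View pics/e.png

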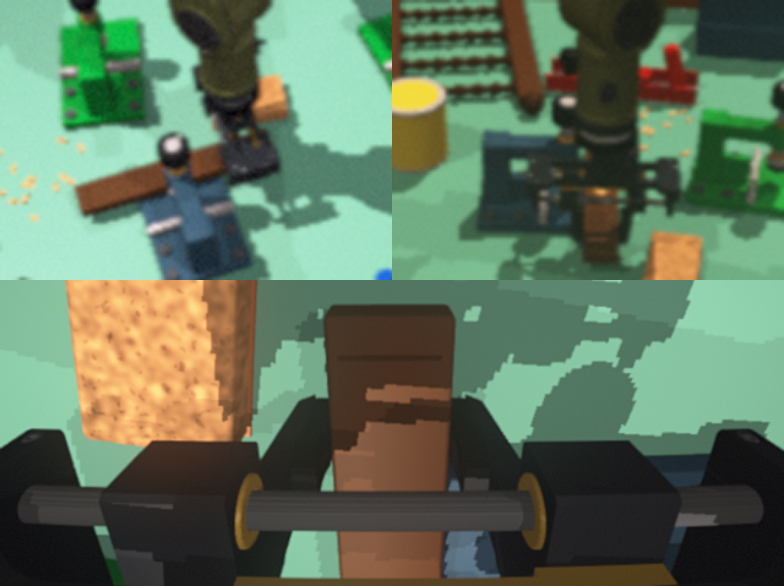

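Call:
{"api": "send_rows", "payload": {"motion": [{"x":0,"y":0.8,"z":0,"rx":0,"ry":0,"rz":0,"jaw":3},{"x":0,"y":1.2,"z":0,"rx":0,"ry":0,"rz":0,"jaw":3},{"x":0,"y":1.2,"z":0,"rx":0,"ry":0,"rz":0,"jaw":3},{"x":0,"y":0.8,"z":0,"rx":0,"ry":0,"rz":0,"jaw":3},{"x":0,"y":0.4,"z":0,"rx":0,"ry":0,"rz":0,"jaw":3}]}}

```text
clock: 10.2
tool_pos: [0.5158, -0.0742, 0.0318]
eef_rot: [0.676, 0.737, 0.0, 0.0]
contact_force: [-0.3, -0.7, -2.6]
opening: 0.507
finger_force: 55.0
```

Call:
{"api": "send_rows", "payload": {"motion": [{"x":0,"y":0,"z":0.1,"rx":0,"ry":0,"rz":0,"jaw":3},{"x":0,"y":0,"z":0.05,"rx":0,"ry":0,"rz":0,"jaw":3},{"x":0,"y":0.1,"z":0,"rx":0,"ry":0,"rz":0,"jaw":3},{"x":0,"y":0.1,"z":0,"rx":0,"ry":0,"rz":0,"jaw":3},{"x":0,"y":0,"z":0,"rx":0,"ry":0,"rz":0,"jaw":3}]}}

```text
clock: 10.7
tool_pos: [0.5169, -0.0741, 0.0302]
eef_rot: [0.676, 0.737, -0.0, 0.0]
contact_force: [-0.3, -0.3, -0.1]
opening: 0.503
finger_force: 55.0
```

Call:
{"api": "send_rows", "payload": {"motion": [{"x":0,"y":0.1,"z":0,"rx":0,"ry":0,"rz":0,"jaw":3},{"x":0,"y":0.1,"z":0,"rx":0,"ry":0,"rz":0,"jaw":3},{"x":0,"y":0,"z":0,"rx":0,"ry":0,"rz":0,"jaw":3},{"x":0,"y":0,"z":0,"rx":0,"ry":0,"rz":0,"jaw":3},{"x":0,"y":0,"z":0,"rx":0,"ry":0,"rz":0,"jaw":3}]}}

```text
clock: 11.2
tool_pos: [0.5192, -0.0739, 0.0302]
eef_rot: [0.676, 0.737, 0.0, 0.0]
contact_force: [0.2, -0.9, -0.9]
opening: 0.506
finger_force: 55.0
```

Call:
{"api": "send_rows", "payload": {"motion": [{"x":0,"y":0.1,"z":0,"rx":0,"ry":0,"rz":0,"jaw":3},{"x":0,"y":0.1,"z":0,"rx":0,"ry":0,"rz":0,"jaw":3},{"x":0,"y":0,"z":0,"rx":0,"ry":0,"rz":0,"jaw":3},{"x":0,"y":0,"z":0,"rx":0,"ry":0,"rz":0,"jaw":3},{"x":0,"y":0,"z":0,"rx":0,"ry":0,"rz":0,"jaw":3}]}}

```text
clock: 11.7
tool_pos: [0.5195, -0.0738, 0.0301]
eef_rot: [0.676, 0.737, -0.001, -0.001]
contact_force: [-5.4, 0.2, 3.7]
opening: 0.504
finger_force: 55.0
```

Call:
{"api": "send_rows", "payload": {"motion": [{"x":0,"y":0.1,"z":0,"rx":0,"ry":0,"rz":0,"jaw":3},{"x":0,"y":0.05,"z":0,"rx":0,"ry":0,"rz":0,"jaw":3},{"x":0,"y":0,"z":0,"rx":0,"ry":0,"rz":0,"jaw":3},{"x":0,"y":0,"z":0,"rx":0,"ry":0,"rz":0,"jaw":3},{"x":0,"y":0,"z":0,"rx":0,"ry":0,"rz":0,"jaw":3}]}}

```text
clock: 12.2
tool_pos: [0.5196, -0.0737, 0.03]
eef_rot: [0.676, 0.737, -0.002, -0.002]
contact_force: [-7.3, 1.0, 5.2]
opening: 0.504
finger_force: 55.0
```

Run:
```python
from h import *
b=snap('side');a=snap('scene');st=get_state();print(st['contact_force'],st['moment'],st['tool_pos'])
ca=cv2.resize(a['img'][160:260,220:340],None,fx=4,fy=4,interpolation=2)
cb=cv2.resize(b['img'][140:240,260:340],None,fx=4,fy=4,interpolation=2)
cv2.imwrite('pics/f.png',np.hstack([ca,cb])[:,:,::-1])
```

```text
[-8.25546725  0.90279562  5.66051424] [ 0.05526743  1.39523193 -0.24257248] [ 0.51957283 -0.07373565  0.03003196]
```

View pics/f.png

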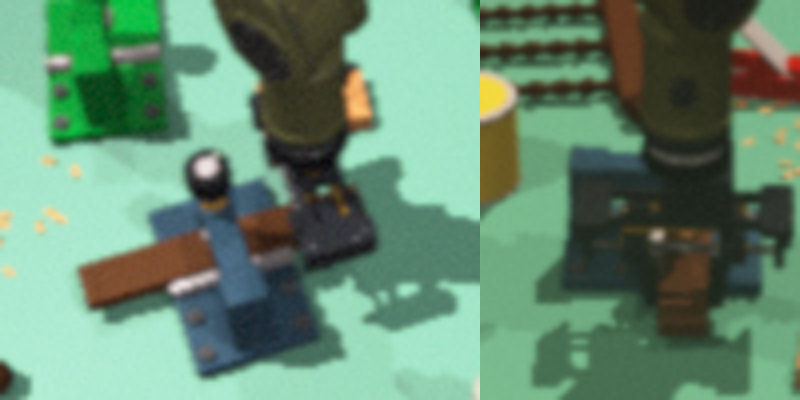

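The slat lies parallel along the fence at crop (200,250), and the x force of −8 N confirms it is home. I'll ease off, release and rise.

Call:
{"api": "send_rows", "payload": {"motion": [{"x":0,"y":-0.2,"z":0,"rx":0,"ry":0,"rz":0,"jaw":3},{"x":0,"y":0,"z":0,"rx":0,"ry":0,"rz":0,"jaw":3},{"x":0,"y":0,"z":0,"rx":0,"ry":0,"rz":0,"jaw":5.5},{"x":0,"y":0,"z":0,"rx":0,"ry":0,"rz":0,"jaw":6.5},{"x":0,"y":0,"z":0,"rx":0,"ry":0,"rz":0,"jaw":7}]}}

```text
clock: 12.8
tool_pos: [0.5221, -0.0736, 0.0304]
eef_rot: [0.676, 0.737, 0.001, 0.001]
contact_force: [0.0, 0.1, -0.1]
opening: 0.752
finger_force: 0.0
```

Call:
{"api": "send_rows", "payload": {"motion": [{"x":0,"y":0,"z":-0.5,"rx":0,"ry":0,"rz":0,"jaw":7},{"x":0,"y":0,"z":-2,"rx":0,"ry":0,"rz":0,"jaw":7},{"x":0,"y":0,"z":-4,"rx":0,"ry":0,"rz":0,"jaw":7},{"x":0,"y":0,"z":-4,"rx":0,"ry":0,"rz":0,"jaw":7},{"x":0,"y":0,"z":-4,"rx":0,"ry":0,"rz":0,"jaw":7}]}}

```text
clock: 13.3
tool_pos: [0.5205, -0.0737, 0.1771]
eef_rot: [0.676, 0.737, 0.0, 0.0]
contact_force: [-0.5, -0.1, 0.9]
opening: 0.794
finger_force: 0.0
```

Call:
{"api": "send_rows", "payload": {"motion": [{"x":0,"y":0,"z":-4,"rx":0,"ry":0,"rz":0,"jaw":8.8},{"x":0,"y":0,"z":-4,"rx":0,"ry":0,"rz":0,"jaw":8.8},{"x":0,"y":0,"z":-2.5,"rx":0,"ry":0,"rz":0,"jaw":8.8},{"x":0,"y":0,"z":0,"rx":0,"ry":0,"rz":0,"jaw":8.8},{"x":0,"y":0,"z":0,"rx":0,"ry":0,"rz":0,"jaw":8.8}]}}

```text
clock: 13.8
tool_pos: [0.5205, -0.074, 0.2805]
eef_rot: [0.676, 0.737, 0.0, 0.001]
contact_force: [-0.9, 0.5, 0.3]
opening: 0.997
finger_force: 0.0
```

Run:
```python
from h import *
w=snap('wrist','w2');st=get_state();print(st['contact_force'],st['moment'],st['tool_pos'],st['q'])
print(proj(w,[[.527,-.165,.167],[.529,-.165,.167]]))
```

```text
[-5.74691339e-01  7.57650319e-01 -2.59979044e-04] [-0.03977751 -0.12647413 -0.04681024] [ 0.51988208 -0.07399456  0.27960711] [ 0.43480478  0.57153396 -0.61535143  1.81417756  0.41437424  0.88872305
 -0.28554599]
[[316.81974648 294.46601987]
 [319.08192405 294.62867443]]
```

View pics/w2.png

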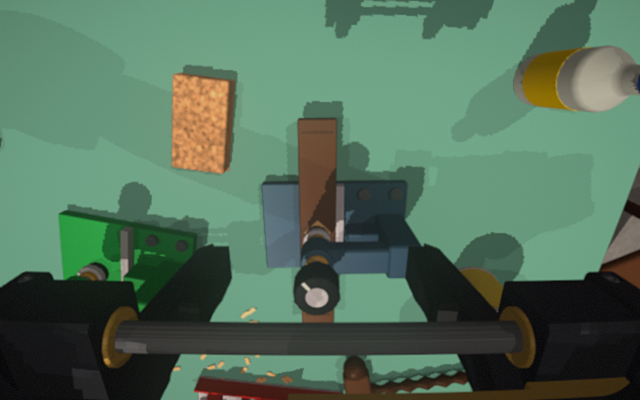

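The wrist view shows the slat lying along the fence and the knob centred at about (317,294), matching the axis estimate (0.527,−0.165). Next I go above the knob and wind the wrist back.

Call:
{"api": "send_rows", "payload": {"motion": [{"x":-3.1,"y":-0.03,"z":0,"rx":0,"ry":0,"rz":0,"jaw":8.8},{"x":-3.1,"y":-0.03,"z":0,"rx":0,"ry":0,"rz":0,"jaw":8.8},{"x":-3.0,"y":-0.03,"z":0,"rx":0,"ry":0,"rz":0,"jaw":8.8},{"x":0,"y":0,"z":0,"rx":0,"ry":0,"rz":-0.145,"jaw":8.8},{"x":0,"y":0,"z":0,"rx":0,"ry":0,"rz":-0.145,"jaw":8.8}]}}

```text
clock: 14.35
tool_pos: [0.5265, -0.1667, 0.2782]
eef_rot: [0.561, 0.828, -0.001, -0.002]
contact_force: [-0.6, 0.1, -1.1]
opening: 0.999
finger_force: 0.0
```

Call:
{"api": "send_rows", "payload": {"motion": [{"x":0,"y":0,"z":0,"rx":0,"ry":0,"rz":-0.145,"jaw":8.8},{"x":0,"y":0,"z":0,"rx":0,"ry":0,"rz":-0.145,"jaw":8.8},{"x":0,"y":0,"z":0,"rx":0,"ry":0,"rz":-0.145,"jaw":8.8},{"x":0,"y":0,"z":0,"rx":0,"ry":0,"rz":-0.145,"jaw":8.8},{"x":0,"y":0,"z":0,"rx":0,"ry":0,"rz":-0.145,"jaw":8.8}]}}

```text
clock: 14.85
tool_pos: [0.5267, -0.1654, 0.2784]
eef_rot: [0.229, 0.973, 0.0, -0.002]
contact_force: [-0.0, 0.6, -0.8]
opening: 1.001
finger_force: 0.0
```

Run:
```python
from h import *
st=get_state();print(st['moment'],st['tool_pos'],st['q'])
# slat end midpoint seen in w2: TCP then and calibrated wrist pose
w=snap('wrist');E=np.array(w['extrinsics']);T=np.eye(4);T[:3,:3]=R.from_quat(st['eef_rot']).as_matrix();T[:3,3]=st['tool_pos'];X=np.linalg.inv(T)@E
T2=np.eye(4);T2[:3,:3]=R.from_quat([.676,.737,0,0]).as_matrix();T2[:3,3]=[.51988,-.07399,.2796]
w['extrinsics']=T2@X
P=onz(w,[(317,119),(317,131.5)],.034);print(P)
u=np.array([-.087,.996]);print('end to axis along',(P[:,:2]-[.527,-.1655])@u)
# bed edge (262,183),(408,180) at z.016, other not visible
print(onz(w,[(262,183),(406,180.5)],.016), (onz(w,[(262,183),(406,180.5)],.016)[:,:2]-[.527,-.1655])@u)
print('knob',onz(w,[(317,292)],.167))
```

```text
[ 0.06612808 -0.19579934 -0.00932575] [ 0.52667964 -0.16537113  0.27840718] [ 0.73411217  0.68478971 -0.89803897  1.72995978  0.61141393  1.03602492
  0.72642976]
[[ 0.51427877 -0.02713124  0.034     ]
 [ 0.51544718 -0.04102477  0.034     ]]
end to axis along [0.13892203 0.12498242]
[[ 0.45243358 -0.11276123  0.016     ]
 [ 0.63140084 -0.0942007   0.016     ]] [0.05901509 0.06193122]
knob [[ 0.52607139 -0.16166808  0.167     ]]
```

Call:
{"api": "send_rows", "payload": {"motion": [{"x":0,"y":0,"z":0,"rx":0,"ry":0,"rz":-0.145,"jaw":8.8},{"x":0,"y":0,"z":0,"rx":0,"ry":0,"rz":-0.145,"jaw":8.8},{"x":0,"y":0,"z":0,"rx":0,"ry":0,"rz":-0.145,"jaw":8.8},{"x":0,"y":0,"z":0,"rx":0,"ry":0,"rz":-0.145,"jaw":8.8},{"x":0,"y":0,"z":0,"rx":0,"ry":0,"rz":-0.145,"jaw":8.8}]}}

```text
clock: 15.4
tool_pos: [0.5269, -0.1653, 0.2787]
eef_rot: [-0.13, 0.992, 0.0, -0.001]
contact_force: [0.4, -0.3, 0.6]
opening: 0.997
finger_force: 0.0
```

Call:
{"api": "send_rows", "payload": {"motion": [{"x":0,"y":0,"z":0,"rx":0,"ry":0,"rz":-0.145,"jaw":8.8},{"x":0,"y":0,"z":0,"rx":0,"ry":0,"rz":-0.145,"jaw":8.8},{"x":0,"y":0,"z":0,"rx":0,"ry":0,"rz":-0.145,"jaw":8.8},{"x":0,"y":0,"z":0,"rx":0,"ry":0,"rz":-0.145,"jaw":8.8},{"x":0,"y":0,"z":0,"rx":0,"ry":0,"rz":-0.145,"jaw":8.8}]}}

```text
clock: 15.9
tool_pos: [0.5269, -0.1654, 0.2787]
eef_rot: [-0.473, 0.881, 0.001, -0.001]
contact_force: [0.1, 1.0, 0.4]
opening: 0.992
finger_force: 0.0
```

Call:
{"api": "send_rows", "payload": {"motion": [{"x":0,"y":0,"z":2,"rx":0,"ry":0,"rz":0,"jaw":8.8},{"x":0,"y":0,"z":2,"rx":0,"ry":0,"rz":0,"jaw":8.8},{"x":0,"y":0,"z":2,"rx":0,"ry":0,"rz":0,"jaw":8.8},{"x":0,"y":0,"z":0,"rx":0,"ry":0,"rz":0,"jaw":8.8},{"x":0,"y":0,"z":0,"rx":0,"ry":0,"rz":0,"jaw":8.8}]}}

```text
clock: 16.4
tool_pos: [0.5272, -0.1651, 0.2196]
eef_rot: [-0.471, 0.882, 0.001, -0.001]
contact_force: [-0.3, -0.4, -0.0]
opening: 0.999
finger_force: 0.0
```

Run:
```python
from h import *
st=get_state();print(st['tool_pos'],st['q'],st['eef_rot'])
w=snap('wrist','w3');print(proj(w,[[.527,-.165,.167],[.537,-.165,.167],st['tool_pos']]))
```

```text
[ 0.52724509 -0.16512466  0.2196197 ] [ 0.84705978  0.90408564 -1.20659286  1.79161067  0.93303177  1.1506863
  1.87525423] [-4.70855178e-01  8.82210028e-01  7.57926449e-04 -5.41394123e-04]
[[318.79616633 228.15508125]
 [305.42963131 236.38463267]
 [318.58873759 274.3174683 ]]
```

View pics/w3.png

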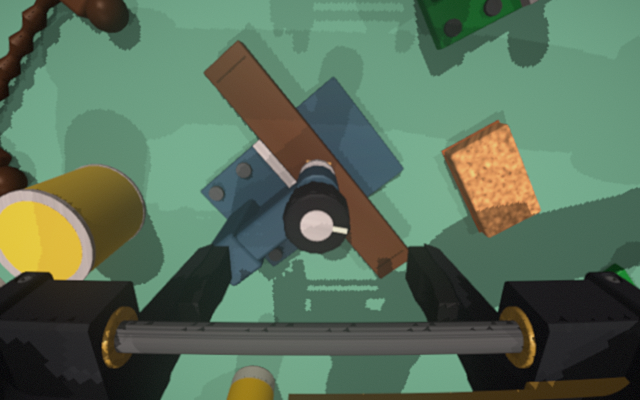

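The knob sits centred between the jaws, its white disc at (317,226), within 1 mm of the estimate. I'll descend and grip it.

Call:
{"api": "send_rows", "payload": {"motion": [{"x":0,"y":0,"z":2,"rx":0,"ry":0,"rz":0,"jaw":8.8},{"x":0,"y":0,"z":2,"rx":0,"ry":0,"rz":0,"jaw":8.8},{"x":0,"y":0,"z":2,"rx":0,"ry":0,"rz":0,"jaw":7},{"x":0,"y":0,"z":1.1,"rx":0,"ry":0,"rz":0,"jaw":6},{"x":0,"y":0,"z":0,"rx":0,"ry":0,"rz":0,"jaw":5}]}}

```text
clock: 16.95
tool_pos: [0.5273, -0.1655, 0.1487]
eef_rot: [-0.471, 0.882, 0.0, -0.001]
contact_force: [-0.6, 0.1, 0.5]
opening: 0.75
finger_force: 0.0
```

Call:
{"api": "send_rows", "payload": {"motion": [{"x":0,"y":0,"z":0,"rx":0,"ry":0,"rz":0,"jaw":4},{"x":0,"y":0,"z":0,"rx":0,"ry":0,"rz":0,"jaw":3.5},{"x":0,"y":0,"z":0,"rx":0,"ry":0,"rz":0,"jaw":3},{"x":0,"y":0,"z":0,"rx":0,"ry":0,"rz":0,"jaw":3},{"x":0,"y":0,"z":0,"rx":0,"ry":0,"rz":0,"jaw":3}], "grip_force": 40}}

```text
clock: 17.45
tool_pos: [0.5284, -0.1655, 0.1501]
eef_rot: [-0.471, 0.882, -0.001, 0.001]
contact_force: [0.6, -1.3, 5.2]
opening: 0.465
finger_force: 40.0
```

```bash
python3 -c "
from h import *
st=get_state();[print(k,np.round(st[k],3)) for k in ('clock','q','tool_pos','eef_rot','contact_force','moment','opening')]"
```

```text
clock 17.45
q [ 0.813  0.991 -1.132  1.85   1.058  1.055  1.786]
tool_pos [ 0.528 -0.166  0.15 ]
eef_rot [-0.471  0.882 -0.001  0.001]
contact_force [ 0.641 -1.278  5.161]
moment [-0.006 -0.153 -0.01 ]
opening 0.465
```

Call:
{"api": "send_rows", "payload": {"motion": [{"x":0,"y":0,"z":0,"rx":0,"ry":0,"rz":0,"jaw":5.2},{"x":0,"y":0,"z":0.2,"rx":0,"ry":0,"rz":0,"jaw":5.2},{"x":0,"y":0,"z":0.2,"rx":0,"ry":0,"rz":0,"jaw":5.2},{"x":0,"y":0,"z":0,"rx":0,"ry":0,"rz":0,"jaw":4},{"x":0,"y":0,"z":0,"rx":0,"ry":0,"rz":0,"jaw":3}]}}

```text
clock: 17.95
tool_pos: [0.528, -0.166, 0.1448]
eef_rot: [-0.471, 0.882, -0.0, 0.0]
contact_force: [2.8, -1.3, -2.4]
opening: 0.465
finger_force: 40.0
```

Call:
{"api": "send_rows", "payload": {"motion": [{"x":0,"y":0,"z":0,"rx":0,"ry":0,"rz":0,"jaw":3},{"x":0,"y":0,"z":0,"rx":0,"ry":0,"rz":0,"jaw":3},{"x":0,"y":0,"z":0,"rx":0,"ry":0,"rz":0,"jaw":3},{"x":0,"y":0,"z":0,"rx":0,"ry":0,"rz":0,"jaw":3},{"x":0,"y":0,"z":0,"rx":0,"ry":0,"rz":0,"jaw":3}], "grip_force": 40}}

```text
clock: 18.45
tool_pos: [0.5279, -0.166, 0.1449]
eef_rot: [-0.471, 0.882, -0.0, 0.0]
contact_force: [3.6, -2.5, -7.3]
opening: 0.46
finger_force: 40.0
```

```bash
cat > s.py <<'E'
from h import *
st=get_state();[print(k,np.round(st[k],3)) for k in ('clock','q','tool_pos','contact_force','moment','opening')]
m=R.from_quat(st['eef_rot']).as_matrix();print('yaw',np.arctan2(m[1,0],m[0,0]))
E
python3 s.py
```

```text
clock 18.45
q [ 0.811  0.998 -1.126  1.853  1.066  1.049  1.78 ]
tool_pos [ 0.528 -0.166  0.145]
contact_force [ 3.596 -2.532 -7.284]
moment [-0.257 -0.981  0.037]
opening 0.46
yaw -2.1609705088486946
```

Call:
{"api": "send_rows", "payload": {"motion": [{"x":0,"y":0,"z":0.0335,"rx":0,"ry":0,"rz":0.14,"jaw":3},{"x":0,"y":0,"z":0.0335,"rx":0,"ry":0,"rz":0.14,"jaw":3},{"x":0,"y":0,"z":0.0335,"rx":0,"ry":0,"rz":0.14,"jaw":3},{"x":0,"y":0,"z":0.0335,"rx":0,"ry":0,"rz":0.14,"jaw":3},{"x":0,"y":0,"z":0.0335,"rx":0,"ry":0,"rz":0.14,"jaw":3}]}}

```text
clock: 18.95
tool_pos: [0.5286, -0.1668, 0.1432]
eef_rot: [-0.137, 0.991, -0.001, 0.001]
contact_force: [6.4, -3.8, -9.6]
opening: 0.468
finger_force: 40.0
```

```bash
python3 s.py
```

```text
clock 18.95
q [ 0.761  0.939 -0.992  1.855  0.993  0.94   1.138]
tool_pos [ 0.529 -0.167  0.143]
contact_force [ 6.357 -3.829 -9.561]
moment [-0.764 -1.457  0.329]
opening 0.468
yaw -2.8662791850365874
```

Call:
{"api": "send_rows", "payload": {"motion": [{"x":-0.08,"y":-0.09,"z":0.0835,"rx":0,"ry":0,"rz":0.14,"jaw":3},{"x":0,"y":0,"z":0.0335,"rx":0,"ry":0,"rz":0.14,"jaw":3},{"x":0,"y":0,"z":0.0335,"rx":0,"ry":0,"rz":0.14,"jaw":3},{"x":0,"y":0,"z":0.0335,"rx":0,"ry":0,"rz":0.14,"jaw":3},{"x":0,"y":0,"z":0.0335,"rx":0,"ry":0,"rz":0.14,"jaw":3}]}}

```text
clock: 19.45
tool_pos: [0.5286, -0.1679, 0.1415]
eef_rot: [0.211, 0.978, -0.001, 0.0]
contact_force: [2.0, -5.3, -4.6]
opening: 0.461
finger_force: 40.0
```

```bash
python3 s.py
```

```text
clock 19.45
q [ 0.693  0.883 -0.84   1.857  0.897  0.832  0.524]
tool_pos [ 0.529 -0.168  0.141]
contact_force [ 1.997 -5.285 -4.633]
moment [-0.986 -0.732  0.324]
opening 0.461
yaw 2.7165694244733243
```

Call:
{"api": "send_rows", "payload": {"motion": [{"x":0,"y":0,"z":0.0335,"rx":0,"ry":0,"rz":0.14,"jaw":3},{"x":0,"y":0,"z":0.0335,"rx":0,"ry":0,"rz":0.14,"jaw":3},{"x":0,"y":0,"z":0.0335,"rx":0,"ry":0,"rz":0.14,"jaw":3},{"x":0,"y":0,"z":0.0335,"rx":0,"ry":0,"rz":0.14,"jaw":3},{"x":0,"y":0,"z":0.0335,"rx":0,"ry":0,"rz":0.14,"jaw":3}]}}

```text
clock: 19.95
tool_pos: [0.5279, -0.1687, 0.1398]
eef_rot: [0.534, 0.846, -0.002, 0.001]
contact_force: [0.3, -7.2, -3.7]
opening: 0.467
finger_force: 40.0
```

```bash
python3 s.py
```

```text
clock 19.95
q [ 0.608  0.833 -0.667  1.863  0.77   0.725 -0.062]
tool_pos [ 0.528 -0.169  0.14 ]
contact_force [ 0.263 -7.158 -3.717]
moment [-1.35  -0.491  0.275]
opening 0.467
yaw 2.0158988318462323
```

Call:
{"api": "send_rows", "payload": {"motion": [{"x":-0.13,"y":-0.06,"z":0.044,"rx":0,"ry":0,"rz":0.1,"jaw":3},{"x":0,"y":0,"z":0.024,"rx":0,"ry":0,"rz":0.1,"jaw":3},{"x":0,"y":0,"z":0.024,"rx":0,"ry":0,"rz":0.1,"jaw":3},{"x":0,"y":0,"z":0.024,"rx":0,"ry":0,"rz":0.1,"jaw":3},{"x":0,"y":0,"z":0.024,"rx":0,"ry":0,"rz":0.1,"jaw":3}]}}

```text
clock: 20.45
tool_pos: [0.5272, -0.169, 0.1385]
eef_rot: [0.725, 0.688, -0.002, -0.0]
contact_force: [-0.7, -4.6, -0.3]
opening: 0.465
finger_force: 40.0
```

```bash
python3 s.py
```

```text
clock 20.45
q [ 0.538  0.804 -0.536  1.868  0.654  0.655 -0.453]
tool_pos [ 0.527 -0.169  0.139]
contact_force [-0.719 -4.585 -0.251]
moment [-1.075  0.     0.308]
opening 0.465
yaw 1.5183164117133316
```

Call:
{"api": "send_rows", "payload": {"motion": [{"x":-0.06,"y":0,"z":0.024,"rx":0,"ry":0,"rz":0.1,"jaw":3},{"x":0,"y":0,"z":0.024,"rx":0,"ry":0,"rz":0.1,"jaw":3},{"x":0,"y":0,"z":0.024,"rx":0,"ry":0,"rz":0.1,"jaw":3},{"x":0,"y":0,"z":0.024,"rx":0,"ry":0,"rz":0.1,"jaw":3},{"x":0,"y":0,"z":0.024,"rx":0,"ry":0,"rz":0.1,"jaw":3}]}}

```text
clock: 20.95
tool_pos: [0.5264, -0.1688, 0.1373]
eef_rot: [0.873, 0.488, -0.002, -0.0]
contact_force: [-2.7, -3.3, 1.7]
opening: 0.468
finger_force: 40.0
```

```bash
python3 s.py
```

```text
clock 20.95
q [ 0.462  0.783 -0.401  1.873  0.518  0.594 -0.824]
tool_pos [ 0.526 -0.169  0.137]
contact_force [-2.678 -3.303  1.714]
moment [-0.875  0.42   0.301]
opening 0.468
yaw 1.0187575703530363
```

Call:
{"api": "send_rows", "payload": {"motion": [{"x":-0.04,"y":0.02,"z":0.02,"rx":0,"ry":0,"rz":0.1,"jaw":3},{"x":0,"y":0,"z":0.024,"rx":0,"ry":0,"rz":0.1,"jaw":3},{"x":0,"y":0,"z":0.024,"rx":0,"ry":0,"rz":0.1,"jaw":3},{"x":0,"y":0,"z":0.024,"rx":0,"ry":0,"rz":0.1,"jaw":3},{"x":0,"y":0,"z":0.024,"rx":0,"ry":0,"rz":0.1,"jaw":3}]}}

```text
clock: 21.45
tool_pos: [0.5259, -0.1683, 0.1361]
eef_rot: [0.966, 0.257, -0.002, -0.001]
contact_force: [-4.6, -1.7, 2.4]
opening: 0.465
finger_force: 40.0
```

```bash
python3 s.py
```

```text
clock 21.45
q [ 0.383  0.769 -0.265  1.879  0.36   0.545 -1.174]
tool_pos [ 0.526 -0.168  0.136]
contact_force [-4.551 -1.658  2.374]
moment [-0.538  0.707  0.29 ]
opening 0.465
yaw 0.5192274856265825
```

Call:
{"api": "send_rows", "payload": {"motion": [{"x":-0.1,"y":0,"z":0.015,"rx":0,"ry":0,"rz":0.1,"jaw":3},{"x":0,"y":0,"z":0.024,"rx":0,"ry":0,"rz":0.1,"jaw":3},{"x":0,"y":0,"z":0.024,"rx":0,"ry":0,"rz":0.1,"jaw":3},{"x":0,"y":0,"z":0.024,"rx":0,"ry":0,"rz":0.1,"jaw":3},{"x":0,"y":0,"z":0.024,"rx":0,"ry":0,"rz":0.1,"jaw":3}]}}

```text
clock: 21.95
tool_pos: [0.5256, -0.1676, 0.135]
eef_rot: [1.0, 0.01, -0.002, -0.001]
contact_force: [-2.7, 0.7, 3.0]
opening: 0.463
finger_force: 40.0
```

```bash
python3 s.py
```

```text
clock 21.95
q [ 0.305  0.763 -0.133  1.886  0.187  0.509 -1.506]
tool_pos [ 0.526 -0.168  0.135]
contact_force [-2.659  0.686  3.032]
moment [-0.133  0.63   0.359]
opening 0.463
yaw 0.02028223564426052
```

Call:
{"api": "send_rows", "payload": {"motion": [{"x":-0.04,"y":0,"z":0.01,"rx":0,"ry":0,"rz":0.05,"jaw":3},{"x":0,"y":0,"z":0.012,"rx":0,"ry":0,"rz":0.05,"jaw":3},{"x":0,"y":0,"z":0.012,"rx":0,"ry":0,"rz":0.05,"jaw":3},{"x":0,"y":0,"z":0.012,"rx":0,"ry":0,"rz":0.05,"jaw":3},{"x":0,"y":0,"z":0.012,"rx":0,"ry":0,"rz":0.05,"jaw":3}]}}

```text
clock: 22.45
tool_pos: [0.5256, -0.1672, 0.1345]
eef_rot: [0.994, -0.113, -0.002, -0.001]
contact_force: [-2.2, 0.2, 4.0]
opening: 0.466
finger_force: 40.0
```

```bash
python3 s.py
```

```text
clock 22.45
q [ 0.266  0.762 -0.069  1.889  0.096  0.497 -1.666]
tool_pos [ 0.526 -0.167  0.134]
contact_force [-2.203  0.248  3.977]
moment [-0.041  0.522  0.4  ]
opening 0.466
yaw -0.22713976918449894
```

Call:
{"api": "send_rows", "payload": {"motion": [{"x":-0.03,"y":0,"z":0.01,"rx":0,"ry":0,"rz":0.05,"jaw":3},{"x":0,"y":0,"z":0.01,"rx":0,"ry":0,"rz":0.05,"jaw":3},{"x":0,"y":0,"z":0.012,"rx":0,"ry":0,"rz":0.05,"jaw":3},{"x":0,"y":0,"z":0.012,"rx":0,"ry":0,"rz":0.05,"jaw":3},{"x":0,"y":0,"z":0.012,"rx":0,"ry":0,"rz":0.05,"jaw":3}]}}

```text
clock: 22.95
tool_pos: [0.5257, -0.1668, 0.134]
eef_rot: [0.972, -0.236, -0.002, -0.001]
contact_force: [-1.7, 1.5, 3.8]
opening: 0.463
finger_force: 40.0
```

```bash
python3 s.py
```

```text
clock 22.95
q [ 0.228  0.763 -0.005  1.892  0.002  0.49  -1.825]
tool_pos [ 0.526 -0.167  0.134]
contact_force [-1.729  1.493  3.758]
moment [0.123 0.489 0.487]
opening 0.463
yaw -0.4766514862011437
```

Call:
{"api": "send_rows", "payload": {"motion": [{"x":0,"y":0,"z":0.005,"rx":0,"ry":0,"rz":0.02,"jaw":3},{"x":0,"y":0,"z":0.005,"rx":0,"ry":0,"rz":0.02,"jaw":3},{"x":0,"y":0,"z":0,"rx":0,"ry":0,"rz":0,"jaw":3},{"x":0,"y":0,"z":0,"rx":0,"ry":0,"rz":0,"jaw":3},{"x":0,"y":0,"z":0,"rx":0,"ry":0,"rz":0,"jaw":3}]}}

```text
clock: 23.45
tool_pos: [0.5258, -0.1668, 0.1339]
eef_rot: [0.967, -0.255, -0.002, -0.001]
contact_force: [-3.7, 2.4, 5.5]
opening: 0.464
finger_force: 40.0
```

```bash
python3 s.py
```

```text
clock 23.45
q [ 0.222  0.764  0.005  1.892 -0.013  0.489 -1.849]
tool_pos [ 0.526 -0.167  0.134]
contact_force [-3.712  2.429  5.491]
moment [0.475 0.773 0.342]
opening 0.464
yaw -0.5151053501806742
```

Turned about 0.79 rad past touch, with a torque rise of about 0.19 N m, so roughly 75–80 N. Releasing and rising.

Call:
{"api": "send_rows", "payload": {"motion": [{"x":0,"y":0,"z":0,"rx":0,"ry":0,"rz":0,"jaw":5.5},{"x":0,"y":0,"z":0,"rx":0,"ry":0,"rz":0,"jaw":7},{"x":0,"y":0,"z":0,"rx":0,"ry":0,"rz":0,"jaw":8},{"x":0,"y":0,"z":0,"rx":0,"ry":0,"rz":0,"jaw":8},{"x":0,"y":0,"z":-1,"rx":0,"ry":0,"rz":0,"jaw":8}]}}

```text
clock: 23.95
tool_pos: [0.5263, -0.1688, 0.1429]
eef_rot: [0.967, -0.256, -0.001, 0.0]
contact_force: [1.0, -0.1, -0.3]
opening: 0.889
finger_force: 0.0
```

Call:
{"api": "send_rows", "payload": {"motion": [{"x":0,"y":0,"z":-3,"rx":0,"ry":0,"rz":0,"jaw":8},{"x":0,"y":0,"z":-3,"rx":0,"ry":0,"rz":0,"jaw":8},{"x":0,"y":0,"z":-3,"rx":0,"ry":0,"rz":0,"jaw":8},{"x":0,"y":0,"z":-2,"rx":0,"ry":0,"rz":0,"jaw":8},{"x":0,"y":0,"z":0,"rx":0,"ry":0,"rz":0,"jaw":8}]}}

```text
clock: 24.45
tool_pos: [0.5289, -0.1696, 0.2571]
eef_rot: [0.967, -0.256, 0.004, -0.0]
contact_force: [0.6, -0.8, 0.4]
opening: 0.904
finger_force: 0.0
```

```bash
python3 s.py; python3 -c "
from h import *
snap('wrist','w4')"
```

```text
clock 24.45
q [ 0.216  0.582  0.018  1.783 -0.014  0.77  -1.847]
tool_pos [ 0.529 -0.17   0.257]
contact_force [ 0.581 -0.754  0.351]
moment [0.1   0.036 0.025]
opening 0.904
yaw -0.5176377920035969
```

View pics/w4.png

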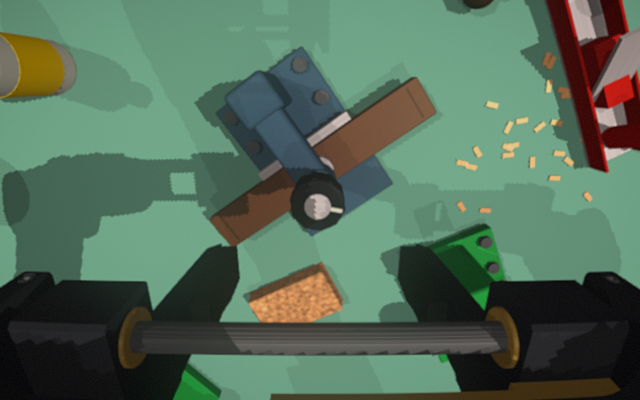

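The wrist view shows the slat still along the fence under the foot. The knob pointer at (342,210) holds the same angle to the gripper as before turning, so the grip didn't slip.

```bash
python3 -c "
from plant import *
print(finish_job())"
```

```text
the job is handed in; nothing more can be done
None
```

I handed the job in with the slat home along the fence, patch under the foot, and the knob turned about 0.79 rad (an eighth of a turn) past touch. From the torque rise I estimate 75–80 N on the foot; the force was not measured directly, and no verdict came back.

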